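Seat the oil bottle in its holder and take off its unknown-hand cap

ROBOT

A 6-joint arm with a two-finger parallel gripper is mounted at the origin on a cart in front of the work surface, level with it; the furniture and walls round the work are solid. World frame = base frame: x ahead of the robot, y to its left, z up, the work surface at z = 0. Lengths are in m, angles in rad, forces in N, time in s.
With the tool pointing down it reaches from about 0.25 to 0.775 m from the base axis. Payload 4 kg.
Tool frame: the origin (TCP) lies at the very end of the fingers, on their centre line; the grasp point (between the pads) lies 19 mm behind it (robot.hold_point_z is the distance from the TCP to the grasp point, in m); z points along the fingers, y is the line along which they close (so a half turn about z gives the same grasp; the last joint's range is limited). The gripper opens to 94 mm and grips with 3 to 60 N. Pads are 16 mm wide; open, the fingers measure 119 mm over their backs; the gripper's body (75 mm by 177 mm) begins 78 mm behind the grasp point.
Start: joints at [1.149, 0.087, 1.371, -0, 1.684, -0.103], TCP at [0.172, 0.522, 0.206] pointing down, gripper open.
Joint ranges: [-3.1, 3.1], [-0.76, 2.03], [0.27, 2.55], [-1.08, 4.22], [0.17, 2.65], [-2.57, 2.57]. Speed limits (rad/s): [2.79, 2.79, 3.14, 3.14, 3.14, 3.14].

INTERFACE

Orientations are given as [roll, pitch, yaw] about the fixed x, y, z axes, in that order (R = Rz(yaw) Ry(pitch) Rx(roll)).
In Python, from bench import robot gives the robot as it stands.
- The arm moves only by the tool carry_out, never from a script. Its argument "steps" is a list of rows, each a list of 3 entries, a list of its own where there are three numbers: the shift along the tool's x, y, z in m, then the turn about the tool's z in units of 10 degrees (1.0 is 10 degrees), then the closure, from -1 (fully open) to 1 (shut). In form: [[[tx, ty, tz], roll, jaw], ...]. A call has 1 to 10 rows; each row is the pose to reach, as a shift and turn from the pose commanded when the call began, along the tool's axes at that moment; what a row does not reach only later rows make up. A row lasts 1/8 s, in which the tool goes at most 62.5 mm and 10.7 degrees, less where a joint would pass 70% of its speed; a pose out of reach is approached as far as the arm can. A call with a gripper value outside its range is refused whole. The fingers move at their own pace and stop on an object; the grip force is fixed at half the most. Time passes only in rows, so rows that repeat a pose let the fingers close. It gives the time, the measured TCP pose, the force, the opening and the grip force at its end, in the units of the state.
- robot.get_obs(): the state, without advancing time (a new reading comes with each control period).
- robot.snapshot(name): name is "side" or "top" or "wrist"; returns a dict with "image" (384x512x3 uint8, red, green, blue), "z_map" (384x512 float32, m along the optical axis (not along the pixel's ray), 0 where there is no reading), "mtx" (3x3 intrinsics, pixels), "R" (3x3) and "t" (3): a world point X has camera coordinates R X + t. Camera axes: x right, y down, z forward; pixel columns grow to the right and rows downward; lengths in m; the calibration is good to about 2 mm. The wrist camera is an equidistant fisheye: a pixel r from the principal point sees the ray r / f radians off the axis. A picture is of the moment at which its call begins.
- robot.close_job(): hands the job in; it is judged then, once.
The state is a dict: "time": time; "joint_positions": joint angles; "qvel": joint speeds; "joint_torque": joint torques, N m; "tool_pos": TCP position; "ee_rot": TCP orientation; "wrist_force": force on the tool from outside, world axes, zero at the start; "wrist_torque": the same for the moment, N m; "width": finger opening in m; "finger_force": force on a finger pad.
Only numpy, scipy, OpenCV 4.12 (cv2) and the standard library are available. Lean on these libraries where they do the work, as an engineer would, in place of code of your own. Each camera call takes 0.05 s, during which the arm holds its last target. There are 200 camera calls.

TASK

Stand the square bottle from the round cork mat upright in the square pocket of the wooden holder, fully down and with its cap still on, and let go of it. Then find out which way its quarter-turn cap opens (some of these bottles open clockwise, some anticlockwise), open it, lift the cap straight up off the neck, and finish while still holding the cap still in the gripper, about 5 cm clear above its bottle, with the bottle left seated in the pocket. Leave the other bottle, on the square mat, where it is.

Things in the scene. Friction and masses are not known exactly. Their poses are not given: they have to be found in the camera images.
- holder: fixed light wooden block, 90 x 90 mm, 22 mm high, with an open-topped square pocket in the middle, 57 x 57 mm and 14 mm deep (pocket floor 8 mm above the worktop), sides parallel to the block's; origin at the centre of its underside, x and y axes along its sides, z up
- pocket (a point): centre of the pocket's mouth, level with the holder's top, 22 mm above the worktop; axes as the holder's
- mat_round: fixed round cork mat, 96 mm across, 5 mm thick, on the worktop; the bottle to be opened stands on it at the start; origin at the centre of its underside
- mat_square: fixed square cork mat, 90 x 90 mm, 5 mm thick, on the worktop; the spare bottle stands on it and stays there; origin at the centre of its underside
- bottle_a: white ceramic bottle, 0.3 to 0.65 kg, on either mat. Square body and foot 54 x 54 mm, flat-sided up to 100 mm; sloping shoulder from 100 to 112 mm; neck under the cap up to 129 mm; cap top at 140 mm above the foot. Origin at the centre of its underside, x and y along its sides, z up
- bottle_b: the other bottle, on the other mat; same looks, size, origin and axes as bottle_a. One of the two opens clockwise, the other anticlockwise; nothing outside shows which
- cap_a: loose round grey plastic cap on bottle_a, 48 mm across, 26 mm high; a low rib (36 x 5 mm, 1.5 mm proud) across its top lies along the cap's x axis, at the start within 4 degrees of the bottle's x. Origin at the centre of its lower rim, 113 mm above the bottle's foot when on; z up. Two lugs inside sit under the neck's flange, about 2 mm up and down play; no detent, it turns easily
- cap_b: same cap on bottle_b; it opens the other way round. Both: turned the wrong way, a stop after 2 to 15 degrees; the right way, free for about 65 degrees to a second stop, where it lifts straight off (also in the last 8 degrees before that stop). Pulled up while locked, it lifts the bottle too
Mind the look-alikes: they are no part of the job. Leave any blue look-alike of the bottle_a alone. What is shaped like the cap_a but red is not meant.

How it is judged:
On the way:
1. the bottle from the round mat stands fully down in the pocket, its cap still on, and is let go (((z of bottle_a in the frame of pocket below -0.0122 m and horizontal distance between bottle_a and pocket below 0.004 m and angle between bottle_a's own z axis and vertical below 0.04 rad and horizontal distance between bottle_b and mat_square below 0.03 m and angle between bottle_b's own z axis and vertical below 0.05 rad and z of cap_a in the frame of bottle_a below 0.118 m and horizontal distance between cap_a and bottle_a below 0.008 m and contact force between the fingers and bottle_a below 0.2 N and linear speed of bottle_a below 0.02 m/s) or (z of bottle_b in the frame of pocket below -0.0122 m and horizontal distance between bottle_b and pocket below 0.004 m and angle between bottle_b's own z axis and vertical below 0.04 rad and horizontal distance between bottle_a and mat_square below 0.03 m and angle between bottle_a's own z axis and vertical below 0.05 rad and z of cap_b in the frame of bottle_b below 0.118 m and horizontal distance between cap_b and bottle_b below 0.008 m and contact force between the fingers and bottle_b below 0.2 N and linear speed of bottle_b below 0.02 m/s))), for 0.2 s.
At the end, for the whole second after the job is handed in: Round-mat bottle in the pocket: foot within 1.8 mm of its floor, 4 mm of its centre, tilt under 0.04 rad, untouched; its cap still, held by the fingers, off the bottle, rim 25 mm or more above the neck, within 60 mm of its axis; spare bottle upright within 30 mm of the square mat's centre (((z of bottle_a in the frame of pocket below -0.0122 m and horizontal distance between bottle_a and pocket below 0.004 m and angle between bottle_a's own z axis and vertical below 0.04 rad and horizontal distance between bottle_b and mat_square below 0.03 m and angle between bottle_b's own z axis and vertical below 0.05 rad and z of cap_a in the frame of bottle_a above 0.154 m and horizontal distance between cap_a and bottle_a below 0.06 m and contact force between the fingers and cap_a above 0.5 N and contact force between cap_a and bottle_a below 0.1 N and linear speed of cap_a below 0.03 m/s and linear speed of bottle_a below 0.02 m/s and contact force between each of the arm, the fingers and bottle_a below 0.2 N) or (z of bottle_b in the frame of pocket below -0.0122 m and horizontal distance between bottle_b and pocket below 0.004 m and angle between bottle_b's own z axis and vertical below 0.04 rad and horizontal distance between bottle_a and mat_square below 0.03 m and angle between bottle_a's own z axis and vertical below 0.05 rad and z of cap_b in the frame of bottle_b above 0.154 m and horizontal distance between cap_b and bottle_b below 0.06 m and contact force between the fingers and cap_b above 0.5 N and contact force between cap_b and bottle_b below 0.1 N and linear speed of cap_b below 0.03 m/s and linear speed of bottle_b below 0.02 m/s and contact force between each of the arm, the fingers and bottle_b below 0.2 N))); the arm keeps its last pose, push and grip.
It fails at once if the spare bottle is pushed off or taken from the square mat, or tipped (not ((horizontal distance between bottle_a and mat_square below 0.04 m and angle between bottle_a's own z axis and vertical below 0.3 rad) or (horizontal distance between bottle_b and mat_square below 0.04 m and angle between bottle_b's own z axis and vertical below 0.3 rad))).
It also fails if it takes over 61 s, if anything falls off the work surface, if the arm or the gripper's body presses on something with over 40 N, if the wrist force passes 120 N, or if a joint passes its speed limit or range.

## Working session

There is one attempt and no reset: what is moved stays moved. The work goes in short steps, Python scripts to look and compute and a tool call to move; the robot and the scene stay as the last step left them, time stands still between calls to the robot, and variables do not carry over. Pictures are saved under pics/ and viewed, at most 10 in all, crops included, and the job is handed in when it is done.

Besides the shell and the picture viewer there is one more tool, called after "Emit:" in YAML: its name, and indented under it one key for each argument. carry_out: Moves the arm, as the interface text tells. Its arguments: {"type":"object","properties":{"steps":{"type":"array","items":{"type":"array"}}},"required":["steps"]}

```bash
mkdir -p pics; cat > h.py <<'E'
import numpy as np, cv2
from bench import robot
def snap(n):
    s=robot.snapshot(n); np.savez(f'{n}.npz',**s); return s
def cloud(s):
    K=s['mtx'];z=s['z_map'].astype(float);v,u=np.indices(z.shape)
    p=np.stack([(u-K[0,2])/K[0,0]*z,(v-K[1,2])/K[1,1]*z,z],-1)
    return (p-s['t'])@s['R']
def save(n,im): cv2.imwrite(f'pics/{n}.png',im[:,:,::-1])
E
python3 - <<'E'
from h import *
print(robot.get_obs())
t=snap('top');s=snap('side')
save('top0',t['image']);save('side0',s['image'])
for x in(t,s):print(x['mtx'].round(1).tolist(),(-x['R'].T@x['t']).round(3),x['R'].round(2).tolist())
E
```

```text
{'time': 0.0, 'joint_positions': array([ 1.14889039e+00,  8.79317761e-02,  1.37223298e+00, -7.78908045e-06,
        1.68361866e+00, -1.03102091e-01]), 'qvel': array([-2.16400178e-04,  9.31456772e-04,  1.31249610e-04, -4.27384735e-04,
       -9.70204124e-05, -1.55986519e-04]), 'joint_torque': array([ 1.02830713e-04, -3.40183282e+01, -3.02424502e+01,  7.19020609e-02,
        3.27360677e-02, -1.60730865e-04]), 'tool_pos': array([0.17216761, 0.52177664, 0.20432768]), 'ee_rot': array([-3.13941273e+00, -2.17771595e-04,  2.82278770e+00]), 'wrist_force': array([-0.37958916, -0.12514761,  0.00355174]), 'wrist_torque': array([-0.03122084, -0.03138014, -0.0050632 ]), 'finger_force': 0.0, 'width': 0.09394549520998106}
[[461.4, 0.0, 258.7], [0.0, 461.4, 184.1], [0.0, 0.0, 1.0]] [ 0.109 -0.161  1.777] [[-0.07, -1.0, -0.01], [-0.97, 0.07, -0.23], [0.23, -0.01, -0.97]]
[[366.0, 0.0, 253.8], [0.0, 366.0, 187.9], [0.0, 0.0, 1.0]] [0.53  1.039 0.747] [[-1.0, 0.06, -0.03], [0.05, 0.47, -0.88], [-0.04, -0.88, -0.47]]
```

View pics/top0.png

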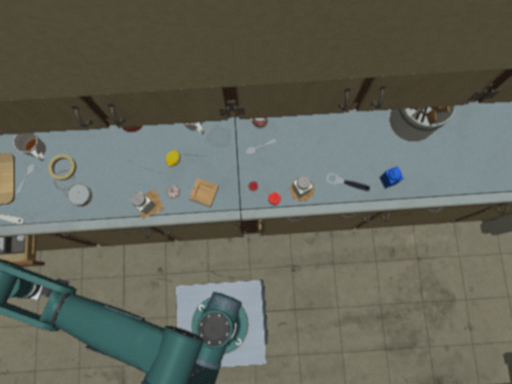

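View pics/side0.png

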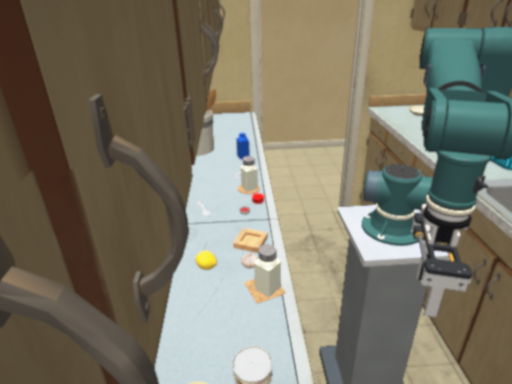

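```bash
python3 - <<'E'
from h import *
t=dict(np.load('top.npz'));s=dict(np.load('side.npz'))
f=lambda im,r0,r1,c0,c1:cv2.resize(im[r0:r1,c0:c1],(400,300),interpolation=cv2.INTER_CUBIC)
save('crop',np.vstack([np.hstack([f(t['image'],170,230,110,190),f(t['image'],160,220,262,342)]),np.hstack([f(s['image'],240,315,225,325),f(s['image'],150,210,210,290)])]))
P=cloud(t)
for n,(r0,r1,c0,c1) in dict(A=(185,225,125,168),B=(170,208,285,320),H=(172,212,184,224)).items():
    p=P[r0:r1,c0:c1].reshape(-1,3);im=t['image'][r0:r1,c0:c1].reshape(-1,3)
    for lo,hi in((.0,.012),(.015,.03),(.08,.112),(.125,.16)):
        q=p[(p[:,2]>lo)&(p[:,2]<hi)]
        if len(q)>5:print(n,lo,len(q),np.median(q,0).round(3),q.min(0).round(3),q.max(0).round(3))
    hsv=cv2.cvtColor(t['image'],cv2.COLOR_RGB2HSV)[r0:r1,c0:c1]
    m=((hsv[...,0]<25)&(hsv[...,1]>90)&(hsv[...,2]>90)).reshape(-1)
    q=p[m];
    if len(q)>9:print(n,'wood',len(q),q.mean(0).round(3),q.min(0).round(3),q.max(0).round(3),cv2.minAreaRect((q[:,:2]*1000).astype(np.float32)))
E
```

```text
A 0.0 672 [0.462 0.25  0.003] [0.39  0.183 0.   ] [0.551 0.351 0.012]
A 0.015 23 [0.451 0.241 0.024] [0.425 0.18  0.016] [0.516 0.266 0.029]
A 0.08 88 [0.447 0.251 0.103] [0.426 0.23  0.08 ] [0.496 0.297 0.111]
A 0.125 153 [0.458 0.263 0.143] [0.435 0.241 0.125] [0.484 0.29  0.153]
A wood 206 [0.468 0.237 0.014] [ 0.109 -0.161 -0.008] [0.522 0.288 1.777] ((284.94659423828125, 79.46807861328125), (585.739013671875, 104.29013061523438), 43.73216247558594)
B 0.0 463 [ 0.479 -0.348  0.003] [ 0.413 -0.421  0.   ] [ 0.569 -0.275  0.012]
B 0.015 13 [ 0.464 -0.323  0.022] [ 0.45  -0.37   0.015] [ 0.488 -0.306  0.03 ]
B 0.08 81 [ 0.467 -0.327  0.102] [ 0.449 -0.371  0.08 ] [ 0.503 -0.305  0.112]
B 0.125 146 [ 0.482 -0.339  0.142] [ 0.46  -0.364  0.126] [ 0.506 -0.315  0.155]
B wood 104 [ 0.463 -0.341  0.022] [ 0.109 -0.39  -0.005] [ 0.507 -0.161  1.777] ((318.36041259765625, -240.035400390625), (85.74654388427734, 438.8030090332031), 58.14789581298828)
H 0.0 597 [0.5   0.041 0.004] [ 0.421 -0.04   0.   ] [0.588 0.119 0.012]
H 0.015 308 [0.497 0.036 0.021] [ 0.438 -0.018  0.015] [0.557 0.096 0.03 ]
H wood 435 [0.499 0.039 0.018] [ 0.109 -0.161 -0.006] [0.549 0.085 1.777] ((338.67950439453125, -66.24761962890625), (485.85931396484375, 99.64241027832031), 33.969905853271484)
```

View pics/crop.png

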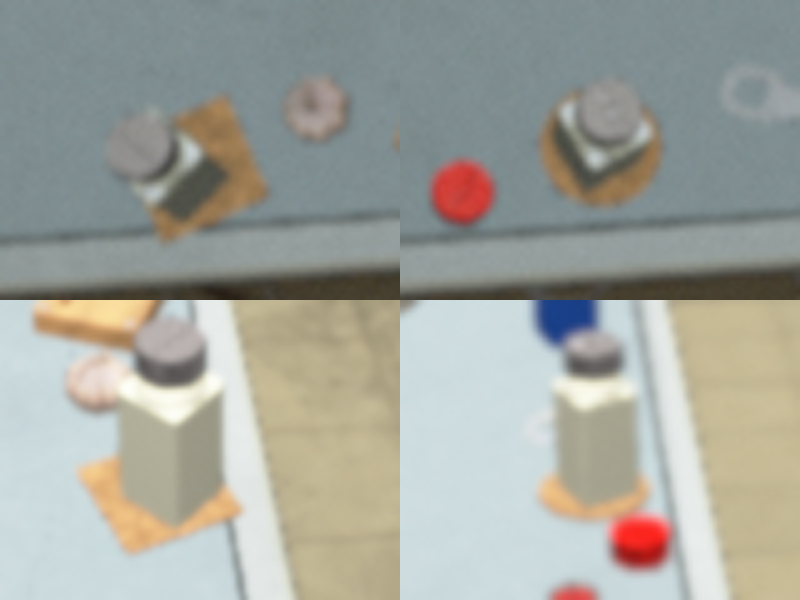

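Candidates (top view): the left bottle at (142,200) stands on the square mat. The right bottle at (303,186) stands on the round mat. The blue look-alike is at (392,176), and a red cap at (274,199). The enlarged crop confirms a round mat and white ceramic body at (303,186), so that one is the target. Holder at (204,192), pinkish doughnut-like thing at (174,191).

Emit:
carry_out:
  steps:
    - [[0, 0, -0.06], 1, -1]
    - [[-0.05, -0.06, -0.1], 2, -1]
    - [[-0.09, -0.115, -0.12], 3, -1]
    - [[-0.13, -0.165, -0.13], 4, -1]
    - [[-0.17, -0.215, -0.13], 5, -1]
    - [[-0.21, -0.265, -0.13], 6, -1]
    - [[-0.25, -0.315, -0.13], 7, -1]
    - [[-0.285, -0.365, -0.13], 8, -1]
    - [[-0.32, -0.41, -0.13], 9, -1]
    - [[-0.355, -0.455, -0.13], 10, -1]

```text
time: 1.35
tool_pos: [0.358, 0.0022, 0.3353]
ee_rot: [3.141, -0.001, 1.072]
wrist_force: [1.4, 1.2, 0.2]
width: 0.0941
finger_force: 0.0
```

Emit:
carry_out:
  steps:
    - [[-0.035, 0.04, 0], 0, -1]
    - [[-0.075, 0.085, 0], 0, -1]
    - [[-0.115, 0.13, 0], 0, -1]
    - [[-0.155, 0.175, 0], 0, -1]
    - [[-0.195, 0.22, 0], 0, -1]
    - [[-0.23, 0.255, 0], 0, -1]
    - [[-0.241, 0.271, 0], 0, -1]
    - [[-0.241, 0.271, 0], 0, -1]

```text
time: 2.35
tool_pos: [0.4825, -0.3375, 0.3334]
ee_rot: [-3.138, -0.001, 1.076]
wrist_force: [1.3, 0.7, 0.0]
width: 0.0939
finger_force: 0.0
```

```bash
python3 - <<'E'
from h import *
w=snap('wrist');o=robot.get_obs();print(o['time'],o['tool_pos'],o['ee_rot'],o['joint_positions'][5])
print(w['mtx'].round(1).tolist(),(-w['R'].T@w['t']).round(4),w['R'].round(3).tolist())
save('w1',w['image'])
E
```

```text
2.4 [ 0.48243308 -0.33647793  0.33428892] [-3.13920560e+00 -8.60183726e-04  1.07699540e+00] -0.21166474703226845
[[297.3, 0.0, 254.4], [0.0, 297.3, 192.6], [0.0, 0.0, 1.0]] [ 0.5175 -0.2736  0.5139] [[0.88, -0.474, -0.004], [-0.458, -0.852, 0.253], [-0.123, -0.221, -0.968]]
```

View pics/w1.png

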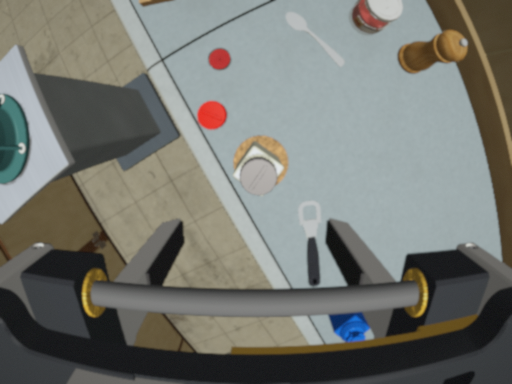

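```bash
cat >> h.py <<'E'
def rays(s,uv):
    K=s['mtx'];d=(np.asarray(uv,float)-[K[0,2],K[1,2]])/K[0,0];r=np.linalg.norm(d,axis=-1,keepdims=True)
    return np.concatenate([d/np.maximum(r,1e-9)*np.sin(r),np.cos(r)],-1)
def plane(s,uv,h):
    c=-s['R'].T@s['t'];d=rays(s,uv)@s['R'];return c+d*((h-c[2])/d[...,2])[...,None]
def fcloud(s):
    v,u=np.indices(s['z_map'].shape);d=rays(s,np.stack([u,v],-1))
    return (d/d[...,2:]*s['z_map'][...,None]-s['t'])@s['R']
E
python3 - <<'E'
from h import *
w=dict(np.load('wrist.npz'));P=fcloud(w);z=P[...,2];im=w['image']
roi=np.zeros(z.shape,bool);roi[125:215,215:305]=1
m=roi&(z>.138)&(z<.16);print('captop',m.sum(),P[m].mean(0).round(4),P[m].min(0),P[m].max(0))
c,r=cv2.minEnclosingCircle(np.argwhere(m)[:,::-1].astype(np.float32));print(c,r,plane(w,np.array([c]),.1455))
hsv=cv2.cvtColor(im,cv2.COLOR_RGB2HSV)
wm=roi&(z>.085)&(z<.125)
print('body',wm.sum(),P[wm].min(0),P[wm].max(0))
q=plane(w,np.argwhere(wm)[:,::-1],.105)[:,:2]
ct=cv2.minAreaRect((q*1000).astype(np.float32));print(ct)
h=cv2.convexHull(np.argwhere(wm)[:,::-1].astype(np.int32));a=cv2.approxPolyDP(h,3,True)[:,0];print(a.tolist(),plane(w,a,.105).round(4).tolist())
# mat
mm=roi&(hsv[...,0]<25)&(hsv[...,1]>90)&(z<.02)&(z>-.005);print('mat',mm.sum(),P[mm].mean(0),P[mm].min(0),P[mm].max(0))
e=cv2.resize(im[125:215,215:335],(800,600),interpolation=cv2.INTER_CUBIC);save('w1c',e)
E
```

```text
captop 1115 [ 0.4848 -0.3409  0.1452] [ 0.460173   -0.36596609  0.13812751] [ 0.50844618 -0.31738387  0.14819744]
(257.9806213378906, 176.11627197265625) 19.19853401184082 [[ 0.48467572 -0.34081794  0.1455    ]]
body 453 [ 0.45002689 -0.37578365  0.08574691] [ 0.51878305 -0.307133    0.12480213]
((485.0681457519531, -340.58544921875), (55.115966796875, 54.55641555786133), 26.160886764526367)
[[283, 166], [262, 195], [233, 176], [254, 145]] [[0.5187, -0.352, 0.105], [0.4732, -0.3751, 0.105], [0.4503, -0.3314, 0.105], [0.4969, -0.307, 0.105]]
mat 606 [ 0.50232974 -0.33118738  0.00649588] [ 0.44517043 -0.3908122   0.00344777] [ 0.53264009 -0.3017567   0.01992535]
```

View pics/w1c.png

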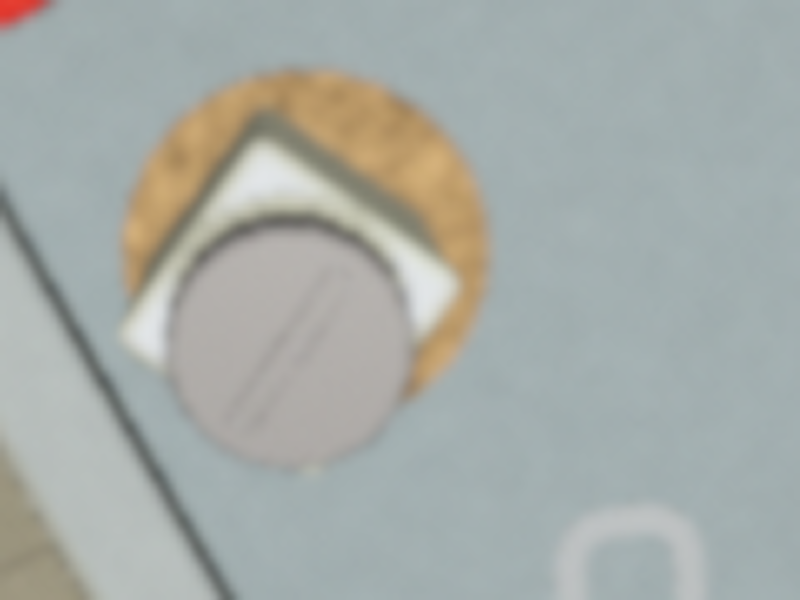

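The crop shows the cap centred near (258,176) in the wrist image and the body's corners at about (254,145), (283,166) and (233,176). The bottle centre is (0.485, -0.341), yaw ≈ 27°, and the sizes match (55 mm body, cap top 0.145).

Emit:
carry_out:
  steps:
    - [[-0.002, 0.004, 0.03], 1, -1]
    - [[-0.002, 0.004, 0.08], 2, -1]
    - [[-0.002, 0.004, 0.13], 3, -1]
    - [[-0.002, 0.004, 0.18], 3.47, -1]
    - [[-0.002, 0.004, 0.22], 3.47, -1]
    - [[-0.002, 0.004, 0.255], 3.47, -1]
    - [[-0.002, 0.004, 0.266], 3.47, -1]
    - [[-0.002, 0.004, 0.266], 3.47, -1]

```text
time: 3.4
tool_pos: [0.4852, -0.3394, 0.0699]
ee_rot: [-3.141, -0.0, 0.473]
wrist_force: [-0.1, 0.2, 1.1]
width: 0.0939
finger_force: 0.0
```

```bash
python3 - <<'E'
from h import *
o=robot.get_obs();print(o['tool_pos'],o['ee_rot'])
t=dict(np.load('top.npz'));P=cloud(t);c=-t['R'].T@t['t']
hsv=cv2.cvtColor(t['image'],cv2.COLOR_RGB2HSV)
m=((hsv[...,0]<25)&(hsv[...,1]>80)&(hsv[...,2]>80));m[:170]=0;m[215:]=0;m[:,:182]=0;m[:,226:]=0
n,l,st,ce=cv2.connectedComponentsWithStats(m.astype(np.uint8));i=1+st[1:,4].argmax();m=l==i
uv=np.argwhere(m)[:,::-1];K=t['mtx'];d=np.c_[(uv-[K[0,2],K[1,2]])/K[0,0],np.ones(len(uv))]@t['R'];q=c+d*((.022-c[2])/d[:,2])[:,None]
print(st[i],cv2.minAreaRect((q[:,:2]*1000).astype(np.float32)))
E
```

```text
[ 0.48517131 -0.3393563   0.06989529] [-3.14146633e+00 -9.36253389e-05  4.72666150e-01]
[191 180  26  26 457] ((498.1823425292969, 39.011024475097656), (87.02560424804688, 86.0184326171875), 67.11631774902344)
```

Emit:
carry_out:
  steps:
    - [[0, 0, 0], 0, 1]
    - [[0, 0, 0], 0, 1]
    - [[0, 0, 0], 0, 1]
    - [[0, 0, 0], 0, 1]
    - [[0, 0, 0], 0, 1]
    - [[0, 0, -0.005], 0, 1]
    - [[0, 0, -0.03], 0, 1]
    - [[0, 0, -0.07], 0, 1]
    - [[0, 0, -0.11], 0, 1]
    - [[0, 0, -0.11], 0, 1]

```text
time: 4.65
tool_pos: [0.4865, -0.3411, 0.1824]
ee_rot: [3.136, -0.003, 0.472]
wrist_force: [-0.3, -0.3, -6.2]
width: 0.054
finger_force: 29.9
```

Emit:
carry_out:
  steps:
    - [[0.009, -0.025, -0.005], -0.3, 1]
    - [[0.022, -0.06, -0.01], -0.8, 1]
    - [[0.036, -0.1, -0.01], -1.5, 1]
    - [[0.05, -0.14, -0.01], -2.2, 1]
    - [[0.065, -0.18, -0.01], -2.9, 1]
    - [[0.078, -0.215, -0.01], -3.5, 1]
    - [[0.088, -0.243, -0.01], -3.9, 1]
    - [[0.0925, -0.256, -0.01], -4, 1]
    - [[0.0925, -0.256, -0.01], -4, 1]

```text
time: 5.78
tool_pos: [0.4504, -0.0696, 0.1878]
ee_rot: [-3.139, 0.001, 1.171]
wrist_force: [-0.4, -0.7, -5.6]
width: 0.0539
finger_force: 29.9
```

```bash
cat > hold.py <<'E'
from h import *
w=snap('wrist');o=robot.get_obs();print(o['tool_pos'],o['ee_rot'])
im=w['image'];save('w2',im)
P=fcloud(w);z=P[...,2]
near=(np.hypot(P[...,0]-.498,P[...,1]-.039)<.09)
m=near&(z>.0165)&(z<.028)
n,l,st,ce=cv2.connectedComponentsWithStats(m.astype(np.uint8));i=1+st[1:,4].argmax();m=l==i
uv=np.argwhere(m)[:,::-1];print(st[i],np.median(z[m]))
q=plane(w,uv,.022)[:,:2];print('outer',cv2.minAreaRect((q*1000).astype(np.float32)))
ct,hi=cv2.findContours(m.astype(np.uint8),cv2.RETR_CCOMP,cv2.CHAIN_APPROX_NONE)
for k,c in enumerate(ct):
    if hi[0][k][3]>=0 and len(c)>40:
        q=plane(w,c[:,0],.022)[:,:2];print('hole',len(c),cv2.minAreaRect((q*1000).astype(np.float32)))
E
python3 hold.py
```

```text
[ 0.45078983 -0.07045796  0.18820993] [-3.14003867e+00  1.17127783e-03  1.16939290e+00]
[ 218   41   80   77 3619] 0.023176897302598552
outer ((498.6187744140625, 38.08271789550781), (90.49510955810547, 90.98016357421875), 66.25347137451172)
hole 192 ((498.6200866699219, 37.623191833496094), (58.24972152709961, 58.623695373535156), 67.02066040039062)
```

View pics/w2.png

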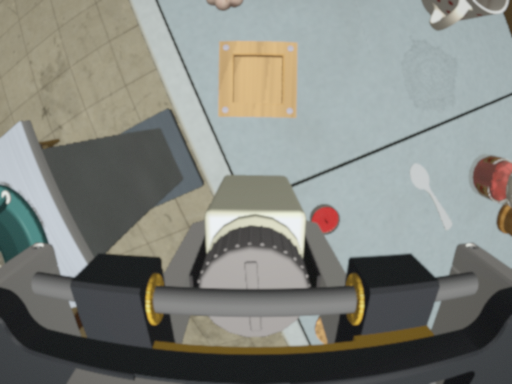

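The wrist view shows the holder at (258,79) and the bottle upright in the fingers, cap at (255,285). Holder size checks out (90.7/58.4 mm): centre (0.4986, 0.0379), yaw 66.6°. Next, the bottle in hand.

```bash
python3 - <<'E'
from h import *
from scipy.spatial.transform import Rotation as Ro
w=dict(np.load('wrist.npz'));o=robot.get_obs()
P=fcloud(w);R=Ro.from_euler('xyz',o['ee_rot']).as_matrix()
T=(P-o['tool_pos'])@R
# face
f=T[182:210,225:285].reshape(-1,3);f=f[np.abs(f[:,0]-.027)<.02]
A=np.c_[f[:,1:],np.ones(len(f))];k=np.linalg.lstsq(A,f[:,0],rcond=None)[0]
print('face x=ky*y+kz*z+c',k.round(4),'x med',np.median(f[:,0]),f.min(0).round(3),f.max(0).round(3))
m=(np.abs(T[...,0])<.04)&(np.abs(T[...,1])<.04)
c=m&(T[...,2]<-.068)&(T[...,2]>-.09)
u=T[c];print('captop',c.sum(),u[:,:2].min(0),u[:,:2].max(0),np.median(u[:,2]))
b=T[178:212,195:320].reshape(-1,3);b=b[(np.abs(b[:,0]-.027)<.012)]
for lo in(-.03,-.01,.01,.03,.05):
  q=b[(b[:,2]>lo)&(b[:,2]<lo+.02)]
  if len(q):print(lo,q[:,1].min().round(4),q[:,1].max().round(4),np.median(q[:,0]).round(4))
print('foot z max',b[:,2].max())
E
```

```text
face x=ky*y+kz*z+c [-0.0127 -0.0001  0.0261] x med 0.026128213204811117 [ 0.025 -0.023 -0.034] [0.027 0.021 0.034]
captop 6692 [-0.02333874 -0.03989425] [0.0250864  0.03817801] -0.07503996862261883
-0.03 -0.0268 0.0254 0.0261
-0.01 -0.0264 0.0253 0.0261
0.01 -0.0263 0.0251 0.0261
0.03 -0.0265 0.0251 0.0261
0.05 0.024 0.0251 0.025
foot z max 0.05303396000410224
```

Emit:
carry_out:
  steps:
    - [[0.02, 0, 0], 0, 1]
    - [[0.055, 0.001, 0], 0, 1]
    - [[0.09, 0.002, 0], 0, 1]
    - [[0.112, 0.002, 0.02], 0, 1]
    - [[0.119, 0.0024, 0.05], 0, 1]
    - [[0.119, 0.0024, 0.08], 0, 1]
    - [[0.119, 0.0024, 0.089], 0, 1]
    - [[0.119, 0.0024, 0.089], 0, 1]
    - [[0.119, 0.0024, 0.089], 0, 1]

```text
time: 6.95
tool_pos: [0.5011, 0.0381, 0.1021]
ee_rot: [3.139, -0.001, 1.169]
wrist_force: [0.2, 0.1, -5.6]
width: 0.054
finger_force: 29.9
```

```bash
python3 - <<'E'
from h import *
from scipy.spatial.transform import Rotation as Ro
ps=[]
w=snap('wrist')
for i in range(3):
    o=robot.get_obs();ps.append(np.r_[o['tool_pos'],o['ee_rot'][2]]);robot.snapshot('wrist')
p=np.mean(ps,0);print(np.round(ps,4).tolist())
d=np.array([.4995,.0385])-p[:2];y=p[3]
print('tool dx,dy',d@[np.cos(y),np.sin(y)],d@[np.sin(y),-np.cos(y)])
P=fcloud(w);R=Ro.from_euler('xyz',o['ee_rot']).as_matrix();T=(P-p[:3])@R
# holder front strip on +x side, top surface
m=(np.abs(P[...,2]-.0225)<.004)&(np.hypot(P[...,0]-.4986,P[...,1]-.0379)<.07)
q=T[m];print(m.sum(),q.min(0).round(4),q.max(0).round(4))
c=cv2.minAreaRect((q[:,:2]*1000).astype(np.float32));print(c)
f=T[(np.abs(T[...,0]-.027)<.006)&(np.abs(T[...,1])<.022)&(T[...,2]>-.03)&(T[...,2]<.05)];print('face',len(f),np.median(f[:,0]))
E
```

```text
[[0.5012, 0.0382, 0.1023, 1.1693], [0.501, 0.0383, 0.1022, 1.1695], [0.5008, 0.0384, 0.1019, 1.1697]]
tool dx,dy -0.00041020785632894113 -0.0014400367382800857
2791 [-0.0154 -0.0477  0.0761] [0.0443 0.0434 0.0837]
((14.656608581542969, -2.3095741271972656), (91.19708251953125, 59.562503814697266), 89.63790130615234)
face 2103 0.025328349055643132
```

Emit:
carry_out:
  steps:
    - [[0.0003, -0.0015, 0], 0, 1]
    - [[0.0003, -0.0015, 0.004], 0, 1]
    - [[0.0003, -0.0015, 0.01], 0, 1]
    - [[0.0003, -0.0015, 0.015], 0, 1]
    - [[0.0003, -0.0015, 0.019], 0, 1]
    - [[0.0003, -0.0015, 0.019], 0, 1]

```text
time: 7.9
tool_pos: [0.4982, 0.0395, 0.0808]
ee_rot: [-3.141, 0.0, 1.17]
wrist_force: [-1.1, -0.7, -7.0]
width: 0.0544
finger_force: 29.9
```

Emit:
carry_out:
  steps:
    - [[0, 0, 0.003], 0, 1]
    - [[0, 0, 0.006], 0, 1]
    - [[0, 0, 0.008], 0, 1]
    - [[0, 0, 0.009], 0, 1]
    - [[0, 0, 0.009], 0, 1]

```text
time: 8.52
tool_pos: [0.4985, 0.0395, 0.0728]
ee_rot: [-3.141, -0.0, 1.17]
wrist_force: [-2.3, 0.3, -3.5]
width: 0.0541
finger_force: 29.9
```

Emit:
carry_out:
  steps:
    - [[0, 0, 0.001], 0, 1]
    - [[0, 0, 0.002], 0, 1]
    - [[0, 0, 0.002], 0, 1]

```text
time: 8.9
tool_pos: [0.4985, 0.0395, 0.0727]
ee_rot: [3.141, -0.0, 1.17]
wrist_force: [-5.7, -0.1, 6.8]
width: 0.0537
finger_force: 29.9
```

Emit:
carry_out:
  steps:
    - [[0, 0, 0], 0, -1]
    - [[0, 0, 0], 0, -1]
    - [[0, 0, 0], 0, -1]
    - [[0, 0, 0], 0, -1]
    - [[0, 0, -0.02], 0, -1]
    - [[0, 0, -0.06], 0, -1]
    - [[0, 0, -0.105], 0, -1]
    - [[0, 0, -0.105], 0, -1]
    - [[0, 0, -0.105], 0, -1]

```text
time: 10.02
tool_pos: [0.4983, 0.0395, 0.1747]
ee_rot: [-3.141, 0.0, 1.17]
wrist_force: [-0.3, 0.6, -0.9]
width: 0.0938
finger_force: 0.0
```

```bash
cat > cap.py <<'E'
from h import *
w=snap('wrist');o=robot.get_obs();p=o['tool_pos'];y=o['ee_rot'][2];print(p,y,o['joint_positions'][5],o['wrist_torque'])
P=fcloud(w);z=P[...,2]
m=(z>.141)&(z<.154)&(np.hypot(P[...,0]-.499,P[...,1]-.038)<.04)
c,r=cv2.minEnclosingCircle(np.argwhere(m)[:,::-1].astype(np.float32));q=plane(w,np.array([c]),.148)[0]
print('captop',m.sum(),np.median(z[m]),(P[m].min(0)+P[m].max(0))/2,np.ptp(P[m],0),c,r,q)
d=q[:2]-p[:2];print('tool dx,dy',d@[np.cos(y),np.sin(y)],d@[np.sin(y),-np.cos(y)])
b=(z>.09)&(z<.12)&(np.hypot(P[...,0]-.499,P[...,1]-.038)<.05)
print('shoulder',z[b].max(),cv2.minAreaRect((P[b][:,:2]*1000).astype(np.float32)))
m=(np.abs(z-.022)<.006)&(np.hypot(P[...,0]-.4986,P[...,1]-.0379)<.07);print('holder',cv2.minAreaRect((P[m][:,:2]*1000).astype(np.float32)))
u,v=map(int,c);im=w['image'];save('w3',cv2.resize(im[max(v-80,0):v+70,max(u-100,0):u+100],(800,600),interpolation=cv2.INTER_CUBIC))
E
python3 cap.py
```

```text
[0.49775278 0.03946932 0.17380677] 1.1699418112886084 0.3663458868644676 [-0.10231521  0.08518265  0.03229648]
captop 3183 0.1483363936234385 [0.49781303 0.03911207 0.14636584] [0.04908867 0.04930767 0.01070618] (254.52342224121094, 215.15475463867188) 32.7413444519043 [0.49858133 0.04095728 0.148     ]
tool dx,dy 0.0016933185440175715 0.00018226400449557212
shoulder 0.11629853312528796 ((498.7122802734375, 40.17401885986328), (50.06488037109375, 54.307735443115234), 66.40375518798828)
holder ((498.66717529296875, 37.804962158203125), (89.80403900146484, 90.85679626464844), 66.37181854248047)
```

View pics/w3.png

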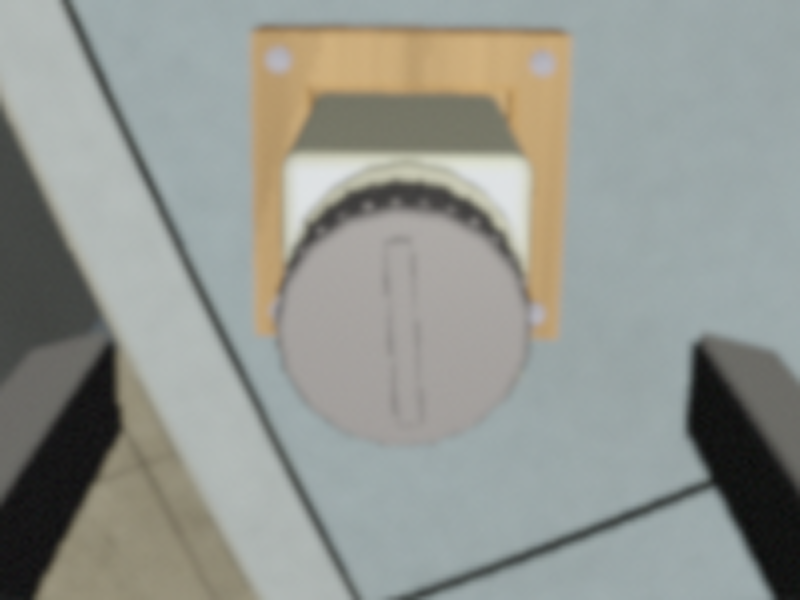

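The bottle is seated. The cap top is at z = 0.148, centre of the crop at about (405,325), and the rib lies along tool x. Next: go down, grip the cap and test a turn.

Emit:
carry_out:
  steps:
    - [[0.001, 0, 0.02], 0, -1]
    - [[0.001, 0, 0.045], 0, -1]
    - [[0.001, 0, 0.054], 0, -1]
    - [[0.001, 0, 0.054], 0, -1]
    - [[0.001, 0, 0.054], 0, 1]
    - [[0.001, 0, 0.054], 0, 1]
    - [[0.001, 0, 0.054], 0, 1]
    - [[0.001, 0, 0.054], 0, 1]
    - [[0.001, 0, 0.054], 0, 1]

```text
time: 11.2
tool_pos: [0.499, 0.0404, 0.1216]
ee_rot: [3.141, -0.0, 1.17]
wrist_force: [0.9, -0.9, 1.6]
width: 0.0481
finger_force: 30.1
```

```bash
python3 -c "
from h import *
o=robot.get_obs();print(o)"
```

```text
{'time': 11.2, 'joint_positions': array([-3.26084588e-02,  9.30965981e-03,  1.61917726e+00,  8.23894534e-05,
        1.51282433e+00,  3.68216676e-01]), 'qvel': array([ 9.89384180e-05, -5.39218353e-04, -2.41928182e-03, -4.46373989e-04,
        3.18591016e-04,  1.92687328e-04]), 'joint_torque': array([ 5.11855725e-02, -2.97678852e+01, -2.91971594e+01,  9.25678876e-02,
        2.05261074e-02,  2.86654540e-04]), 'tool_pos': array([0.49902275, 0.04038083, 0.12159532]), 'ee_rot': array([ 3.14135972e+00, -1.78031688e-04,  1.16996645e+00]), 'wrist_force': array([ 0.88253725, -0.92304597,  1.59480866]), 'wrist_torque': array([-0.12546086,  0.0295584 , -0.03567581]), 'finger_force': 30.08678186684847, 'width': 0.04810596316568668}
```

Emit:
carry_out:
  steps:
    - [[0, 0, 0], 0.5, 1]
    - [[0, 0, 0], 1, 1]
    - [[0, 0, 0], 1.5, 1]
    - [[0, 0, 0], 2, 1]
    - [[0, 0, 0], 2.2, 1]

```text
time: 11.82
tool_pos: [0.5002, 0.04, 0.1219]
ee_rot: [3.139, -0.002, 0.787]
wrist_force: [2.9, -1.3, 0.1]
width: 0.0474
finger_force: 30.0
```

```bash
python3 -c "
from h import *
o=robot.get_obs();print(o['wrist_torque'],o['ee_rot'],o['joint_torque'],o['joint_positions'][5])"
```

```text
[-0.34789704 -0.40335652  0.78456079] [ 3.13874979e+00 -1.67217128e-03  7.86586379e-01] [ -0.07957898 -30.11042833 -28.00507843   0.39895196   1.16499536
   0.48985038] 0.7516187580110116
```

Turning clockwise meets a firm stop (0.78 N·m), so it opens anticlockwise.

Emit:
carry_out:
  steps:
    - [[0, 0, 0], -0.7, 1]
    - [[0, 0, 0], -1.5, 1]
    - [[0, 0, 0], -2.3, 1]
    - [[0, 0, 0], -3.1, 1]
    - [[0, 0, 0], -3.9, 1]
    - [[0, 0, 0], -4.7, 1]
    - [[0, 0, 0], -5, 1]
    - [[0, 0, 0], -5, 1]

```text
time: 12.82
tool_pos: [0.4987, 0.0406, 0.1216]
ee_rot: [-3.141, -0.001, 1.658]
wrist_force: [-0.6, 0.0, 1.7]
width: 0.0475
finger_force: 30.0
```

```bash
python3 -c "
from h import *
o=robot.get_obs();print(o['wrist_torque'],o['ee_rot'],o['joint_positions'][5])"
```

```text
[0.03489137 0.09274747 0.07244712] [-3.14101800e+00 -7.14278853e-04  1.65759743e+00] -0.11941267197129185
```

Free for 50°, with low torque. Continuing to the second stop.

Emit:
carry_out:
  steps:
    - [[0, 0, 0], -0.5, 1]
    - [[0, 0, 0], -1, 1]
    - [[0, 0, 0], -1.5, 1]
    - [[0, 0, 0], -2, 1]
    - [[0, 0, 0], -2.5, 1]
    - [[0, 0, 0], -3, 1]
    - [[0, 0, 0], -3.3, 1]
    - [[0, 0, 0], -3.3, 1]

```text
time: 13.82
tool_pos: [0.4986, 0.0401, 0.1216]
ee_rot: [-3.141, -0.0, 2.233]
wrist_force: [-0.9, -1.5, 2.8]
width: 0.0477
finger_force: 30.0
```

```bash
python3 -c "
from h import *
o=robot.get_obs();print(o['wrist_torque'],o['ee_rot'],o['joint_positions'][5])"
```

```text
[-0.29387889  0.24822724 -0.00217147] [-3.14073962e+00 -4.72449653e-05  2.23280412e+00] -0.694808733599406
```

Emit:
carry_out:
  steps:
    - [[0, 0, 0], -0.4, 1]
    - [[0, 0, 0], -0.8, 1]
    - [[0, 0, 0], -1.2, 1]
    - [[0, 0, 0], -1.2, 1]

```text
time: 14.32
tool_pos: [0.498, 0.0397, 0.1217]
ee_rot: [-3.139, -0.001, 2.44]
wrist_force: [-5.3, -3.9, 3.9]
width: 0.0475
finger_force: 30.0
```

```bash
python3 -c "
from h import *
o=robot.get_obs();print(o['wrist_torque'],o['ee_rot'],o['joint_positions'][5])"
```

```text
[-0.61972092  0.8170427  -0.75043057] [-3.13935937e+00 -9.93505720e-04  2.44008804e+00] -0.9024827400078739
```

Second stop reached (−0.75 N·m). Easing back 2° and lifting a little to test.

Emit:
carry_out:
  steps:
    - [[0, 0, 0], 0.2, 1]
    - [[0, 0, 0], 0.2, 1]
    - [[0, 0, -0.003], 0.2, 1]
    - [[0, 0, -0.006], 0.2, 1]
    - [[0, 0, -0.006], 0.2, 1]

```text
time: 14.95
tool_pos: [0.4996, 0.0409, 0.1279]
ee_rot: [3.14, 0.0, 2.41]
wrist_force: [-0.1, -1.3, 0.6]
width: 0.0478
finger_force: 30.0
```

Emit:
carry_out:
  steps:
    - [[0, 0, -0.006], 0, 1]
    - [[0, 0, -0.014], 0, 1]
    - [[0, 0, -0.025], 0, 1]
    - [[0, 0, -0.04], 0, 1]
    - [[0, 0, -0.054], 0, 1]
    - [[0, 0, -0.06], 0, 1]
    - [[0, 0, -0.06], 0, 1]
    - [[0, 0, -0.06], 0, 1]

```text
time: 15.95
tool_pos: [0.4986, 0.0404, 0.1869]
ee_rot: [-3.141, -0.001, 2.409]
wrist_force: [-0.9, -0.1, -0.6]
width: 0.0479
finger_force: 30.0
```

```bash
python3 - <<'E'
from h import *
w=snap('wrist');s=snap('side');t=snap('top')
f=lambda im:cv2.resize(im,(400,300),interpolation=cv2.INTER_CUBIC)
save('end',np.hstack([f(w['image']),f(s['image'][175:310,180:360])]))
P=fcloud(w);z=P[...,2];b=(z>.09)&(z<.15)&(np.hypot(P[...,0]-.499,P[...,1]-.038)<.05)
print('neck/shoulder z',np.percentile(z[b],[5,50,99]),b.sum())
P=cloud(t);z=P[...,2];m=(z>.125)&(z<.17)&(np.hypot(P[...,0]-.458,P[...,1]-.263)<.06);print('spare cap',P[m].mean(0))
E
```

```text
neck/shoulder z [0.1014053  0.11485076 0.13798583] 2168
spare cap [0.4592792  0.26307814 0.14272201]
```

View pics/end.png

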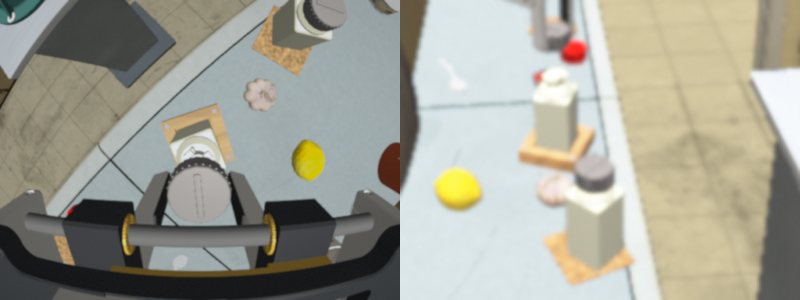

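The picture shows the bottle open in the holder (neck top 0.138, as expected for seated), with the cap in the fingers at (200,195) in the wrist half. The spare bottle hasn't moved. Handing in.

```bash
python3 -c "
from bench import robot
print(robot.close_job())"
```

```text
the job is handed in; nothing more can be done
None
```

I handed the job in at about 16 s: the round-mat bottle is seated in the pocket, its cap opened anticlockwise and is held about 5 cm above the neck, and the spare bottle is where it was (the hand-in returned no verdict).

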